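# Power up the bench and run the component tester

## Robot

A 6-joint arm with a two-finger parallel gripper is mounted at the origin on the work surface. World frame = base frame: x ahead of the robot, y to its left, z up, the work surface at z = 0. Lengths are in m, angles in degrees, forces in N, time in s.
With the tool pointing down it reaches from about 0.4 to 0.825 m from the base axis. Payload 7 kg.
Tool frame: the origin (TCP) lies between the finger pads; the fingertips stand 19 mm ahead of it and the grasp point (between the pads) is the TCP; z points along the fingers, y is the line along which they close (so a half turn about z gives the same grasp; the last joint's range is limited). The gripper opens to 88 mm and grips with 3 to 60 N. Pads are 19 mm wide; open, the fingers measure 130 mm over their backs; the gripper's body (78 mm by 193 mm) begins 47 mm behind the grasp point.
Start: joints at [85.663, 20.546, 0.682, 0, -70.136, -16.507], TCP at [0.24, 0.631, 0.246] pointing down, gripper open.
Joint ranges: [-176.03, 176.03], [-82.01, 121.73], [-58.28, 71.71], [-173.87, 95.51], [-174.79, -0.11], [-173.66, 173.66]. Speed limits (degrees/s): [136.94, 136.94, 172.46, 180, 180, 180].

## Interface

Orientations are given as [roll, pitch, yaw] about the fixed x, y, z axes, in that order (R = Rz(yaw) Ry(pitch) Rx(roll)).
In Python, from plant import get_obs, snapshot, close_job, spot_in, spot_point gives the robot as it stands.
- The arm moves only by the tool play_rows, never from a script. Its argument "plan" is a list of rows, each a list of 6 numbers: the shift along the tool's x, y, z in cm, then the turn, a rotation vector about the tool's x, y, z in degrees. A call has 1 to 20 rows; each row shifts and turns the commanded pose from where the row before left it, along the tool's axes as they then stand; what a row does not reach is not made up. A row lasts 1/12 s, in which the tool goes at most 41.7 mm and 7.16 degrees, less where a joint would pass 70% of its speed; a pose out of reach is approached as far as the arm can. A call is refused whole if a number of a shift passes 4.17 or a number of a turn 7.16, either way. A call with a gripper value outside its range is refused whole. "grip" is the finger opening in cm, from 0 to 8.76, set as the call begins (left out, the last holds). The fingers move at their own pace and stop on an object; the grip force is fixed at half the most. Time passes only in rows, so rows that do not move let the fingers close. It gives the time, the measured TCP pose, the force, the opening and the grip force at its end, in the units of the state.
- get_obs(): the state, without advancing time (a new reading comes with each control period).
- snapshot(name): name is "scene" or "top" or "wrist"; returns a dict with "frame" (480x640x3 uint8, red, green, blue), "fx", "fy", "cx", "cy" (pixels), "position" and "attitude" of the camera in the world. Camera axes: x right, y down, z forward; pixel columns grow to the right and rows downward; lengths in m; the calibration is good to about 2 mm. A picture is of the moment at which its call begins. There is no depth.
- close_job(): hands the job in; it is judged then, once.
Trained networks look in the newest picture that a camera, given by its name, has taken for a name from the list of things; names that differ only in an ending like _2 or _b are one class to them, and where a whole thing is asked for, a point or a joint stands for the part that bears it (a point fixed in the world has none). Each returns a list of dicts, best first, with "score" (0 to 1); they miss things now and then, are a little off and sometimes report something else, mostly with a low value. They report only what shows in the picture. A call takes as long as a camera call. They do not tell look-alikes from the thing itself.
- spot_in(camera, thing): "position" ([x, y, z] in m, in world coordinates, good to about 4 mm: the middle of the surface that is visible of it).
- spot_point(camera, thing): "position" ([x, y, z] in m, in world coordinates, good to about 4 mm: a listed point, or the origin of a listed thing).
The state is a dict: "clock": time; "joint_pos": joint angles; "qvel": joint speeds; "tau": joint torques, N m; "tool_pos": TCP position; "orientation": TCP orientation; "force": force on the tool from outside, world axes, zero at the start; "moment": the same for the moment, N m; "opening": finger opening in m; "gripper_force": force on a finger pad.
Only numpy, scipy, OpenCV 4.12 (cv2) and the standard library are available. Lean on these libraries where they do the work, as an engineer would, in place of code of your own. Each camera call takes 0.05 s, during which the arm holds its last target. There are 200 camera calls.

## Task

Run a test on the component tester with closed fingers, by pressing only: first switch the mains block on by pressing the raised end of its rocker fully down, then press the tester's square key fully down (it stays in), then press its long bar key fully down and keep it held there - the program finishes while still holding the bar key down. Do not press either round key at any time, and do not pick up or shift the spools, the multimeter or the screwdriver.

Things in the scene. Friction and masses are not known exactly. Their poses are not given: they have to be found in the camera images.
- block: Mains block: grey painted box fixed to the bench, 120 mm (its x) by 76 mm (its y), 50 mm high; origin at the centre of its underside, z up. It may stand turned any way round. In the middle of its top is a white paddle rocker, 52 mm long (along x) and 30 mm wide, in a flat black frame 1.5 mm high. A thin black line crosses the half that is to be pressed.
- rocker (a joint): Rocker angle in rad: about 0 is off (its half on the block's +x side sticks up, sloping 0.4 rad), 0.4 is fully on, on its stop (that half then lies level, 55 mm above the bench, and the other sticks up). The halves form a shallow V on a pivot line along the block's y, over its centre, 55 mm above the bench. It turns against friction alone (0.05 N m, about 3 N at the press point) and stays where left.
- rocker_on_end (a point): Point on the top surface of the rocker's raised (+x) half where it is pressed, 18 mm out from the pivot line and 8 mm short of the tip; it moves with the rocker, down from about 62 mm to 55 mm above the bench. Its frame turns with the rocker.
- tester: Component tester: white box fixed to the bench, 170 mm deep (its x), 240 mm wide (its y), 50 mm high, black corners; origin at the centre of its underside, z up. A dark blue screen lies in its top at the back (+x); a grey strip along the front (-x) carries four black keys in a row, at x = -42 mm and y = -78, -26, 26 and 78 mm. Which key sits in which place changes.
- key_square_top (a point): Square key, cap 24 by 24 mm. Its centre line is upright; the point is the centre of the cap's top face and moves with the cap. Unpressed the top face stands 10 mm above the tester's top face (60 mm above the bench), fully down 4 mm above it. 
- key_square (a joint): Travel of the square key in m: 0 is up, 0.006 is fully down on its stop. Push latch with no spring: it moves against about 2.5 N of friction and stays where it is pushed.
- key_bar_top (a point): Long bar key, cap 38 mm (along the tester's x) by 12 mm (along its y). Its centre line is upright; the point is the centre of the cap's top face and moves with the cap. Unpressed the top face stands 10 mm above the tester's top face (60 mm above the bench), fully down 4 mm above it. 
- key_bar (a joint): Travel of the bar key in m: 0 is up, 0.006 is fully down on its stop. Spring return: 1.5 N starts it, 5 N takes it fully down, and it comes back up when let go.
- key_big_round_top (a point): Big round key, cap 28 mm across; not to be pressed. Its centre line is upright; the point is the centre of the cap's top face and moves with the cap. Unpressed the top face stands 10 mm above the tester's top face (60 mm above the bench), fully down 4 mm above it. 
- key_big_round (a joint): Travel of the big round key in m: 0 is up, 0.006 is fully down on its stop. Spring return: 1.5 N starts it, 5 N takes it fully down, and it comes back up when let go.
- key_small_round_top (a point): Small round key, cap 16 mm across; not to be pressed. Its centre line is upright; the point is the centre of the cap's top face and moves with the cap. Unpressed the top face stands 10 mm above the tester's top face (60 mm above the bench), fully down 4 mm above it. 
- key_small_round (a joint): Travel of the small round key in m: 0 is up, 0.006 is fully down on its stop. Spring return: 1.5 N starts it, 5 N takes it fully down, and it comes back up when let go.
- small_spool: Small spool of copper wire, loose, 36 mm across and 30 mm high, standing on top of the tester beside the screen, behind the keys; origin at the centre of its underside. To be left alone.
- big_spool: Big spool of brass-coloured wire, loose, 60 mm across and 50 mm high, standing on the bench; origin at the centre of its underside. To be left alone.
- multimeter: Blue hand-held multimeter, loose, lying on its back on the bench, 85 mm (its x) by 160 mm (its y), 45 mm high with its dial; origin at the centre of its underside. To be left alone.
- screwdriver: Screwdriver with a black handle, 180 mm long, loose, lying on the bench on the right-hand side (-y) of the work; its x runs along it, handle towards -x. To be left alone.
Mind the look-alikes: they are no part of the job. Leave any purple or red look-alike of the block alone.

How it is judged (in metres and radians):
On the way, in this order (a step that is already met when the one before it is completed fails the run):
1. the rocker is pressed over to on (value of joint rocker above 0.32 rad), for 0.1 s.
2. then the square key is pressed in (value of joint key_square above 0.0042 m), for 0.1 s.
3. then the bar key is pressed down (value of joint key_bar above 0.0042 m), for 0.2 s.
At the end, for the whole second after the job is handed in: The rocker is on (over 0.32 of 0.4 rad), the square key is in and the bar key is held down by the fingers with over 1 N (both over 4.2 of 6 mm), neither round key is down by 2 mm, and the spools, multimeter and screwdriver are within 15 mm of where they stood (value of joint rocker above 0.32 rad and value of joint each of key_square, key_bar above 0.0042 m and contact force between the fingers and key_bar above 1 N and value of joint each of key_big_round, key_small_round below 0.002 m and distance of each of small_spool, big_spool, multimeter, screwdriver from where it was at the start of the episode below 0.015 m); the arm keeps its last pose, push and grip.
It fails at once if the square key is pressed before the rocker is on (value of joint key_square above 0.0025 m and value of joint rocker below 0.3 rad).
It fails at once if the bar key is pressed before the rocker is on and the square key is in (value of joint key_bar above 0.0025 m and (value of joint rocker below 0.3 rad or value of joint key_square below 0.004 m)).
It fails at once if a round key is pressed (value of joint any of key_big_round, key_small_round above 0.0025 m).
It fails at once if a spool, the multimeter or the screwdriver is lifted or shifted (distance of any of small_spool, big_spool, multimeter, screwdriver from where it was at the start of the episode above 0.015 m).
It also fails if it takes over 48 s, if anything falls off the work surface, if the arm or the gripper's body presses on something with over 40 N, if the wrist force passes 120 N, or if a joint passes its speed limit or range.

## Working session

There is one attempt and no reset: what is moved stays moved. The work goes in short steps, Python scripts to look and compute and a tool call to move; the robot and the scene stay as the last step left them, time stands still between calls to the robot, and variables do not carry over. Pictures are saved under pics/ and viewed, at most 10 in all, crops included, and the job is handed in when it is done.

Besides the shell and the picture viewer there is one more tool, called after "Request:" as a command line: name --pt "numbers of a row" for each row, then --argument value for the rest. play_rows: Moves the arm, as the interface text tells. Its arguments: {"type":"object","properties":{"plan":{"type":"array","items":{"type":"array","items":{"type":"number"}}},"grip":{"type":"number"}},"required":["plan"]}

```bash
mkdir -p pics; cat > h.py <<'E'
import numpy as np, cv2
from plant import *
np.set_printoptions(precision=4,suppress=True)
def save(n,f):
    s=snapshot(n); cv2.imwrite(f'pics/{f}.png',s['frame'][:,:,::-1]); return s
E
python3 - <<'E'
from h import *
o=get_obs(); print(o)
for c in ['top','scene']:
    s=save(c,c+'0'); print(c,{k:v for k,v in s.items() if k!='frame'})
    for t in ['block','rocker_on_end','tester','key_square_top','key_bar_top','key_big_round_top','key_small_round_top','big_spool','multimeter','screwdriver','small_spool']:
        print(t,[(np.round(d['position'],3).tolist(),round(d['score'],2)) for d in spot_point(c,t)[:3]])
E
```

```text
{'clock': 0.0, 'joint_pos': array([ 85.6638,  20.5911,   0.6333,  -0.02  , -70.1346, -16.5059]), 'qvel': array([-0.0532,  0.0446,  0.0587,  0.0351, -0.0849, -0.016 ]), 'tau': array([ -0.0005, -58.2709,  29.305 ,   6.9972,   0.0069,  -0.0001]), 'tool_pos': array([0.24  , 0.6304, 0.2446]), 'orientation': array([179.9061,  -0.0082, -20.8489]), 'force': array([-0.1337, -0.3151,  0.4893]), 'moment': array([-0.0028, -0.0001, -0.009 ]), 'gripper_force': 0.0, 'opening': 0.08761490561624073}
top {'fx': 462.4480215422411, 'fy': 462.4480215422411, 'cx': 311.9628461681339, 'cy': 238.2642160403435, 'position': array([ 0.5183, -0.0675,  0.9946]), 'attitude': array([-176.0877,   -1.0249,  -89.4393])}
block [([0.514, -0.209, -0.002], 0.84), ([0.364, -0.032, -0.001], 0.76), ([0.676, -0.307, 0.001], 0.69)]
rocker_on_end [([0.676, -0.288, 0.061], 0.62), ([0.512, -0.197, 0.065], 0.58), ([0.363, -0.014, 0.062], 0.55)]
tester [([0.544, 0.163, -0.0], 0.79), ([0.511, -0.4, 0.002], 0.25)]
key_square_top [([0.498, 0.085, 0.062], 0.52)]
key_bar_top [([0.502, 0.238, 0.063], 0.46)]
key_big_round_top [([0.5, 0.13
[... 367 characters left out ...]
titude': array([-128.6542,    0.3389,  133.0087])}
block [([0.508, -0.213, -0.002], 0.88), ([0.34, -0.248, 0.001], 0.72), ([0.358, -0.032, -0.001], 0.72)]
rocker_on_end [([0.505, -0.193, 0.062], 0.81), ([0.343, -0.232, 0.066], 0.77), ([0.362, -0.016, 0.06], 0.77)]
tester [([0.541, 0.159, -0.003], 0.98)]
key_square_top [([0.498, 0.081, 0.062], 0.5)]
key_bar_top [([0.785, -0.136, 0.001], 0.56), ([0.502, 0.237, 0.059], 0.47)]
key_big_round_top [([0.5, 0.133, 0.06], 0.6)]
key_small_round_top [([0.504, 0.188, 0.063], 0.62)]
big_spool [([0.743, 0.183, 0.001], 0.62)]
multimeter [([0.787, -0.136, -0.001], 0.92)]
screwdriver [([0.509, -0.397, 0.003], 0.93)]
small_spool [([0.578, 0.074, 0.053], 0.93)]
```

View pics/top0.png

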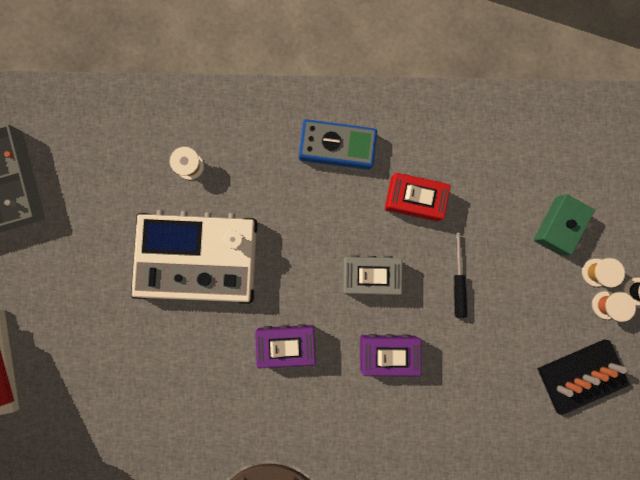

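View pics/scene0.png

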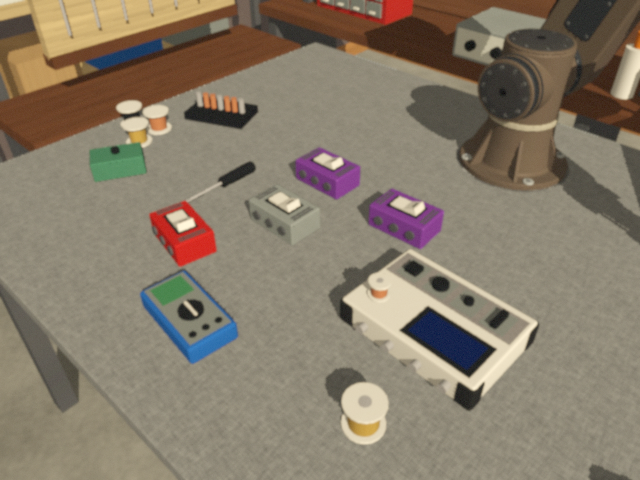

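The top view shows the grey block at px (373,276), with the rocker's line on its left, so block +x is about world +y. The tester's keys at row ~280 are, left to right: bar (152), small round (178), big round (204), square (230). I'll close the fingers, turn so tool y lies along world x, and go above the block.

Request:
play_rows --grip 0 --pt "0 0 0 0 0 6.9" --pt "0 0 0 0 0 6.9" --pt "0 0 0 0 0 6.9" --pt "0 0 0 0 0 6.9" --pt "0 0 0 0 0 6.9" --pt "0 0 0 0 0 6.9" --pt "0 0 0 0 0 6.9" --pt "0 0 0 0 0 6.9" --pt "0 0 0 0 0 6.9" --pt "0 0 0 0 0 7"

```text
clock: 2.03
tool_pos: [0.2402, 0.6308, 0.2456]
orientation: [-180.0, -0.0, -90.3]
force: [-0.5, 0.1, -0.3]
opening: 0.0266
gripper_force: 0.0
```

Request:
play_rows --pt "3 -2 0 0 0 0" --pt "3 -2 0 0 0 0" --pt "3 -2 0 0 0 0" --pt "3 -2 0 0 0 0" --pt "3 -2 0 0 0 0" --pt "3 -2 0 0 0 0" --pt "3 -2 0 0 0 0" --pt "3 -2 0 0 0 0" --pt "3 -2 0 0 0 0" --pt "3 -2 0 0 0 0" --pt "3 -2 0 0 0 0" --pt "3 -2 0 0 0 0" --pt "3 -2 0 0 0 0" --pt "0 0 0 0 0 0" --pt "0 0 0 0 0 0"

```text
clock: 3.28
tool_pos: [0.5014, 0.2393, 0.2456]
orientation: [-180.0, 0.0, -90.1]
force: [-0.1, 0.1, -0.3]
opening: 0.0004
gripper_force: 0.0
```

Request:
play_rows --pt "3 0 0 0 0 0" --pt "3 0 0 0 0 0" --pt "3 0 0 0 0 0" --pt "3 0 0 0 0 0" --pt "3 0 0 0 0 0" --pt "3 0 0 0 0 0" --pt "3 0 0 0 0 0" --pt "3 0 0 0 0 0" --pt "3 0 0 0 0 0" --pt "3 0 0 0 0 0" --pt "3 0 0 0 0 0" --pt "3 0 0 0 0 0" --pt "3 0 0 0 0 0" --pt "3 0 0 0 0 0" --pt "0 0 0 0 0 0" --pt "0 0 0 0 0 0" --pt "0 0 0 0 0 0"

```text
clock: 4.7
tool_pos: [0.5011, -0.1783, 0.2455]
orientation: [180.0, 0.0, -89.9]
force: [-0.6, 0.2, -0.6]
opening: 0.0006
gripper_force: 0.0
```

```bash
python3 - <<'E'
from h import *
o=get_obs(); print(o['clock'],o['tool_pos'],o['orientation'],o['opening'],o['joint_pos'])
s=save('wrist','w1'); print({k:v for k,v in s.items() if k!='frame'})
for t in ['block','rocker_on_end']:
    print(t,[(np.round(d['position'],4).tolist(),round(d['score'],2)) for d in spot_point('wrist',t)[:3]])
E
```

```text
4.7 [ 0.5011 -0.1783  0.2455] [179.9986   0.0122 -89.9405] 0.000634356804373402 [  1.5417   7.0503 -17.3155  -0.0135 -65.6353  -1.4767]
{'fx': 391.2775224537766, 'fy': 391.2775224537766, 'cx': 314.60669670511714, 'cy': 241.36038322127496, 'position': array([ 0.5005, -0.2469,  0.3848]), 'attitude': array([ 165.0689,   -0.0095, -179.8901])}
block [([0.5123, -0.213, -0.0019], 0.93), ([0.6801, -0.3071, -0.0], 0.9), ([0.3462, -0.2476, 0.0038], 0.79)]
rocker_on_end [([0.3434, -0.2311, 0.0623], 0.95), ([0.677, -0.2912, 0.0638], 0.93), ([0.5097, -0.1911, 0.062], 0.66)]
```

View pics/w1.png

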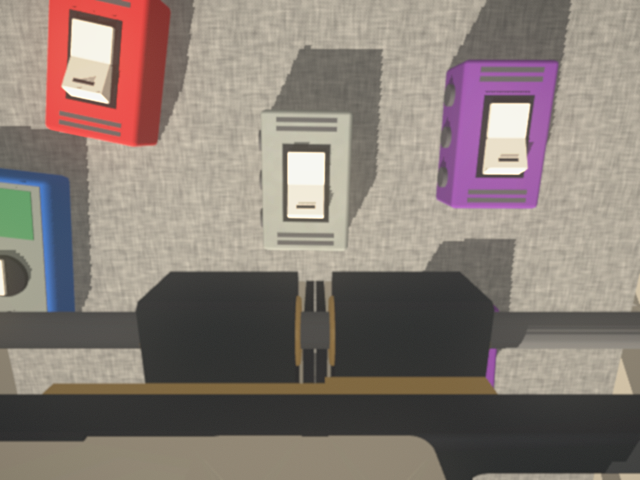

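The wrist view confirms it: the grey block is centred near px (307,180), with the line on its raised half at (306,206), towards world +y. Next I project these pixels to positions.

```bash
cat >> h.py <<'E'
from scipy.spatial.transform import Rotation as Ro
def proj(s,u,v,z):
    d=Ro.from_euler('xyz',s['attitude'],degrees=True).apply([(u-s['cx'])/s['fx'],(v-s['cy'])/s['fy'],1])
    return s['position']+d*(z-s['position'][2])/d[2]
E
python3 - <<'E'
from h import *
s=snapshot('wrist')
for u,v in [(263,112),(352,112),(264,248),(348,248)]: print(proj(s,u,v,.05))
print('line',proj(s,306,206,.062), 'pivot', proj(s,306,186,.055))
E
```

```text
[ 0.5429 -0.266   0.05  ]
[ 0.4704 -0.2662  0.05  ]
[ 0.5455 -0.1508  0.05  ]
[ 0.4707 -0.1511  0.05  ]
line [ 0.5078 -0.1908  0.062 ] pivot [ 0.5079 -0.2066  0.055 ]
```

Request:
play_rows --pt "1.2 -0.7 2 0 0 0" --pt "0 0 3 0 0 0" --pt "0 0 3 0 0 0" --pt "0 0 3 0 0 0" --pt "0 0 2.5 0 0 0" --pt "0 0 1 0 0 0" --pt "0 0 0.5 0 0 0" --pt "0 0 0.5 0 0 0" --pt "0 0 0.4 0 0 0" --pt "0 0 0.4 0 0 0" --pt "0 0 0.3 0 0 0" --pt "0 0 0.3 0 0 0" --pt "0 0 0.2 0 0 0" --pt "0 0 0 0 0 0" --pt "0 0 0 0 0 0" --pt "0 0 0 0 0 0"

```text
clock: 6.23
tool_pos: [0.5081, -0.1911, 0.0747]
orientation: [-180.0, -0.0, -89.9]
force: [1.0, 0.5, 0.6]
opening: 0.0007
gripper_force: 0.7
```

Request:
play_rows --pt "0 0 0.1 0 0 0" --pt "0 0 0.1 0 0 0" --pt "0 0 0 0 0 0" --pt "0 0 0 0 0 0" --pt "0 0 0 0 0 0"

```text
clock: 6.65
tool_pos: [0.5083, -0.1911, 0.0741]
orientation: [-179.9, -0.0, -89.9]
force: [-3.5, 3.4, 16.4]
opening: 0.0004
gripper_force: 8.3
```

The rocker is on its stop (16 N). I'll lift off, check it, and go towards the tester.

Request:
play_rows --pt "0 0 -1 0 0 0" --pt "0 0 -3 0 0 0" --pt "0 0 -3 0 0 0" --pt "0 0 -3 0 0 0" --pt "-2 0 -3 0 0 0" --pt "-3 0 -2.2 0 0 0" --pt "-3 0 0 0 0 0" --pt "-3 0 0 0 0 0" --pt "-3 0 0 0 0 0" --pt "-3 0 0 0 0 0" --pt "-3 0 0 0 0 0" --pt "-3 0 0 0 0 0" --pt "-3 0 0 0 0 0" --pt "-3 0 0 0 0 0" --pt "-3 0 0 0 0 0" --pt "-2 0 0 0 0 0" --pt "0 0 0 0 0 0" --pt "0 0 0 0 0 0" --pt "0 0 0 0 0 0"

```text
clock: 8.23
tool_pos: [0.5072, 0.1487, 0.2244]
orientation: [180.0, -0.0, -89.9]
force: [0.2, 0.4, 0.6]
opening: 0.0005
gripper_force: 0.0
```

```bash
python3 - <<'E'
from h import *
o=get_obs(); print(o['clock'],o['tool_pos'],o['orientation'])
t=save('top','t2')
s=save('wrist','w2')
for t_ in ['key_square_top','key_big_round_top','key_small_round_top','key_bar_top']:
    print(t_,[(np.round(d['position'],4).tolist(),round(d['score'],2)) for d in spot_point('wrist',t_)[:2]])
a=cv2.resize(t['frame'][240:310,330:430],(800,560),interpolation=cv2.INTER_CUBIC)
cv2.imwrite('pics/t2c.png',a[:,:,::-1])
E
```

```text
8.2333 [0.5072 0.1487 0.2244] [179.9539  -0.031  -89.9304]
key_square_top [([0.4979, 0.0848, 0.0608], 0.6)]
key_big_round_top [([0.4949, 0.1386, 0.064], 0.57)]
key_small_round_top [([0.4987, 0.1837, 0.0607], 0.77)]
key_bar_top []
```

View pics/t2c.png

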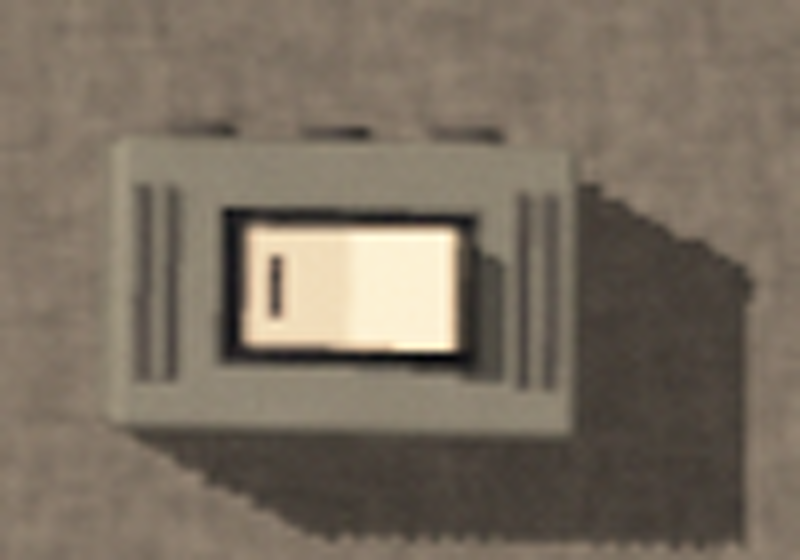

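View pics/w2.png

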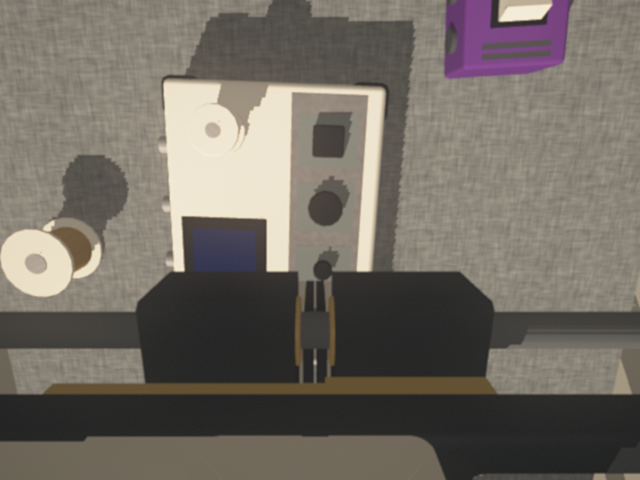

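The top crop shows the rocker over: the line half is level and the right half casts a shadow. In the wrist view the square key is at px (328,141), big round at (326,208) and small round at (323,269).

```bash
python3 - <<'E'
from h import *
s=snapshot('wrist')
for u,v in [(328,140),(326,207),(323,269)]: print(proj(s,u,v,.06))
E
```

```text
[0.4969 0.0819 0.06  ]
[0.498  0.1329 0.06  ]
[0.5001 0.1842 0.06  ]
```

Request:
play_rows --pt "3.3 0.5 0 0 0 0" --pt "3.3 0.5 0 0 0 0" --pt "0 0 3 0 0 0" --pt "0 0 3 0 0 0" --pt "0 0 3 0 0 0" --pt "0 0 3 0 0 0" --pt "0 0 1.5 0 0 0" --pt "0 0 0.5 0 0 0" --pt "0 0 0.3 0 0 0" --pt "0 0 0.3 0 0 0" --pt "0 0 0.3 0 0 0" --pt "0 0 0.2 0 0 0" --pt "0 0 0.1 0 0 0" --pt "0 0 0 0 0 0" --pt "0 0 0 0 0 0" --pt "0 0 0 0 0 0"

```text
clock: 9.92
tool_pos: [0.4984, 0.0833, 0.0732]
orientation: [-179.9, 0.0, -89.9]
force: [0.8, -2.0, 4.9]
opening: 0.0005
gripper_force: 2.7
```

Request:
play_rows --pt "0 0 0.1 0 0 0" --pt "0 0 0.1 0 0 0" --pt "0 0 0 0 0 0" --pt "0 0 0 0 0 0" --pt "0 0 0 0 0 0"

```text
clock: 10.33
tool_pos: [0.4985, 0.0833, 0.0727]
orientation: [-179.9, 0.0, -89.9]
force: [-5.3, -1.2, 23.3]
opening: 0.0007
gripper_force: 12.0
```

The square key is on its stop (23 N). I'll lift and go past the bar key for a look.

Request:
play_rows --pt "0 0 -1 0 0 0" --pt "0 0 -3 0 0 0" --pt "0 0 -3 0 0 0" --pt "0 0 -3 0 0 0" --pt "0 0 -3 0 0 0" --pt "-3 0 -2 0 0 0" --pt "-3 0 0 0 0 0" --pt "-3 0 0 0 0 0" --pt "-3 0 0 0 0 0" --pt "-3 0 0 0 0 0" --pt "-3 0 0 0 0 0" --pt "-3 0 0 0 0 0" --pt "-1 0 0 0 0 0" --pt "0 0 0 0 0 0" --pt "0 0 0 0 0 0" --pt "0 0 0 0 0 0"

```text
clock: 11.67
tool_pos: [0.4972, 0.3023, 0.2203]
orientation: [180.0, -0.0, -90.0]
force: [0.7, 0.0, 0.3]
opening: 0.0007
gripper_force: 0.0
```

```bash
python3 - <<'E'
from h import *
o=get_obs(); print(o['clock'],o['tool_pos'],o['orientation'])
s=save('wrist','w3')
for t_ in ['key_square_top','key_bar_top']:
    print(t_,[(np.round(d['position'],4).tolist(),round(d['score'],2)) for d in spot_point('wrist',t_)[:2]])
E
```

```text
11.6667 [0.4972 0.3023 0.2203] [179.9582  -0.0254 -89.9524]
key_square_top []
key_bar_top [([0.5029, 0.2407, 0.0621], 0.82)]
```

View pics/w3.png

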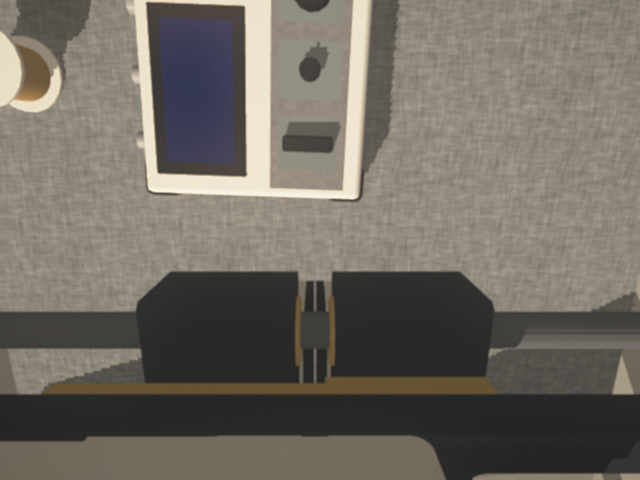

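The bar key's cap is at px (308,142), which gives (0.502, 0.237); it agrees with the other keys.

Request:
play_rows --pt "3.3 -0.5 0 0 0 0" --pt "3.2 0 0 0 0 0" --pt "0 0 3 0 0 0" --pt "0 0 3 0 0 0" --pt "0 0 3 0 0 0" --pt "0 0 3 0 0 0" --pt "0 0 1.2 0 0 0" --pt "0 0 0.4 0 0 0" --pt "0 0 0.3 0 0 0" --pt "0 0 0.3 0 0 0" --pt "0 0 0.3 0 0 0" --pt "0 0 0.2 0 0 0" --pt "0 0 0.1 0 0 0" --pt "0 0 0 0 0 0" --pt "0 0 0 0 0 0" --pt "0 0 0 0 0 0"

```text
clock: 13.15
tool_pos: [0.5032, 0.2383, 0.0733]
orientation: [-179.9, 0.0, -89.9]
force: [2.8, -3.0, 5.5]
opening: 0.0
gripper_force: 2.9
```

Request:
play_rows --pt "0 0 0.1 0 0 0" --pt "0 0 0.05 0 0 0" --pt "0 0 0 0 0 0" --pt "0 0 0 0 0 0" --pt "0 0 0 0 0 0" --pt "0 0 0 0 0 0"

```text
clock: 13.65
tool_pos: [0.5034, 0.2384, 0.073]
orientation: [-179.9, 0.0, -89.9]
force: [-1.8, -4.2, 17.7]
opening: 0.0002
gripper_force: 9.2
```

The bar key is held on its stop with about 18 N, so I'm handing in.

```bash
python3 - <<'E'
from h import *
o=get_obs(); print(o['tool_pos'],o['force'])
print(close_job())
E
```

```text
[0.5034 0.2384 0.073 ] [-1.7645 -4.237  17.7146]
the job is handed in; nothing more can be done
None
```

I pressed the rocker on (confirmed by camera), then the square key onto its stop (23 N), then the bar key, which I was still holding down with about 18 N when I handed in at about 13.7 s; the hand-in gave no verdict.

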